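# Set the stop collar on a dispensing stand with a horseshoe gauge

## Robot

A 6-joint arm with a two-finger parallel gripper is mounted at the origin on the work surface. World frame = base frame: x ahead of the robot, y to its left, z up, the work surface at z = 0. Lengths are in mm, angles in rad, forces in N, time in s.
With the tool pointing down it reaches from about 425 to 1125 mm from the base axis. Payload 14.9 kg.
Tool frame: the origin (TCP) lies at the very end of the fingers, on their centre line; the grasp point (between the pads) lies 19 mm behind it (grip_point_offset is the distance from the TCP to the grasp point, in mm); z points along the fingers, y is the line along which they close (so a half turn about z gives the same grasp; the last joint's range is limited). The gripper opens to 91 mm and grips with 3 to 60 N. Pads are 32 mm wide; open, the fingers measure 118 mm over their backs; the gripper's body (76 mm by 178 mm) begins 60 mm behind the grasp point.
Start: joints at [1.197, 0.379, 1.734, -0, 1.028, -0.033], TCP at [233.976, 659.752, 213.932] pointing down, gripper open.
Joint ranges: [-2.77, 2.77], [-0.74, 2.19], [0, 2.66], [-1.06, 4.2], [0.31, 2.87], [-3.08, 3.08]. Speed limits (rad/s): [1.89, 1.89, 2.39, 3.14, 3.14, 3.14].

## Interface

Orientations are given as a unit quaternion [x, y, z, w].
In Python, from workcell import get_state, get_image, finish_job, grip_point_offset gives the robot as it stands. The module is installed in compiled form; this text tells all that it offers.
- The arm moves only by the tool step_arm, never from a script. Its argument "series" is a list of rows, each a list of 3 entries, a list of its own where there are three numbers: the finger opening in m, from 0 to 0.0912, then the shift along the tool's x, y, z in m, then the turn, a rotation vector about the tool's x, y, z in rad. A call has 1 to 20 rows; each row shifts and turns the commanded pose from where the row before left it, along the tool's axes as they then stand; what a row does not reach is not made up. A row lasts 1/10 s, in which the tool goes at most 50 mm and 8.59 degrees, less where a joint would pass 70% of its speed; a pose out of reach is approached as far as the arm can. A call is refused whole if a number of a shift passes 0.05 or a number of a turn 0.15, either way. A call with a gripper value outside its range is refused whole. The fingers move at their own pace and stop on an object; "newtons" is the grip in N (left out, the last holds). Time passes only in rows, so rows that do not move let the fingers close. It gives the time, the measured TCP pose, the force, the opening and the grip force at its end, in the units of the state.
- get_state(): the state, without advancing time (a new reading comes with each control period).
- get_image(name): name is "scene" or "side" or "wrist"; returns a dict with "pixels" (480x640x3 uint8, red, green, blue), "z_map" (480x640 float32, mm along the optical axis (not along the pixel's ray), 0 where there is no reading), "fx", "fy", "cx", "cy" (pixels), "pose" (4x4, takes a point from camera to world coordinates). Camera axes: x right, y down, z forward; pixel columns grow to the right and rows downward; lengths in mm; the calibration is good to about 2 mm. A picture is of the moment at which its call begins.
- finish_job(): hands the job in; it is judged then, once.
The state is a dict: "time": time; "joint_pos": joint angles; "dq": joint speeds; "joint_torque": joint torques, N m; "tcp_pos": TCP position; "tcp_rot": TCP orientation; "force": force on the tool from outside, world axes, zero at the start; "torque": the same for the moment, N m; "gripper_width": finger opening in mm; "grip_force": force on a finger pad.
Only numpy, scipy, OpenCV 4.12 (cv2) and the standard library are available. Lean on these libraries where they do the work, as an engineer would, in place of code of your own. Each camera call takes 0.05 s, during which the arm holds its last target. There are 200 camera calls.

## Task

Set the stop collar of the dispensing stand: slip the horseshoe gauge round the threaded post under the knurled collar, pushed fully home and flat on the base plate, and let go of it. Then spin the collar down the thread until it nips the gauge lightly, about 10 newtons and never more than 20, and leave it so with the gauge in place. Do not disturb the other things on the bench.

Things in the scene. Friction and masses are not known exactly. Their poses are not given: they have to be found in the camera images.
- stand_seat (a point): Stand, fixed: aluminium base plate 130 x 110 x 14 mm with a bare steel threaded post, 12 mm thick, upright in its middle, ending 98 mm above the bench. This point is on the post's axis at the top face of the plate (14 mm above the bench), where the gauge stands; z up.
- collar_mid (a point): Centre of the knurled aluminium collar on the post: a disc 46 mm in diameter, 20 mm high (+-10 mm about this point). At the start its flat underside is 43 to 47 mm above the plate. Right-hand thread, long lead: clockwise seen from above it goes down 30 mm per turn (4.8 mm per rad), and whatever turns it must follow it down.
- collar: The same collar as a body, same origin, z up along the post. It turns against a steady drag of about 0.12 N m and stays where it is left, also under load. Pressed on the gauge, it shifts the turning moment by about 0.005 N m per newton of thrust. The gauge's sprung cap yields about 0.1 mm per newton, so from first touch to a 10 N nip is about 1 mm or 0.2 rad.
- gauge_lug (a point): Centre of the gauge's lug, the upright steel block it is carried by: 30 mm long (gauge x), 12 mm wide (gauge y), 22 mm high, its underside level with the gauge's underside. It lies 73 mm from the slot point towards gauge -x, joined to the shoe by a bar 12 mm wide, 10 mm high.
- gauge_slot (a point): Loose steel horseshoe gauge, about 0.25 kg. Point at its underside, in the slot where the post's axis belongs; x points out of the slot's open end, away from the lug; z up. The shoe is 34 mm wide (y), from 17 mm behind (-x) to 13 mm before this point; slot 16 mm wide, from 8 mm behind this point to the open end: 2 mm clear of the post.
- gauge: The same gauge as a body, origin at the slot point. Its foot is 20 mm high; above it is a head of the same outline locked at today's height, with a brass cap on it, sprung downwards (10 N per mm, 3 mm travel): the cap's top is 28 to 36 mm above the underside, exactly where is not measured. All of the shoe lies within a radius of 22 mm, wholly under the collar.
- spare_ring: Bystander: a loose plain aluminium ring, 46 mm in diameter, 12 mm high, lying on the bench; origin under its centre.
- adhesive_jar: Bystander: a jar 52 mm in diameter, 70 mm high; origin under its centre.
- wrench: Bystander: a wrench 160 mm long lying on the bench, along its x.
- tip_cup: Bystander: a white cup 60 mm in diameter, 50 mm high; origin under its centre.
- syringe: Bystander: an amber syringe barrel 22 mm thick, about 110 mm long, lying along its x; origin under its middle.

How it is judged:
By the outcome, as a careful person would: the job done as asked, in the order asked, and still so for the second after the job is handed in, with the robot touching nothing.
It also fails if it takes over 72 s, if anything falls off the work surface, if the arm or the gripper's body presses on something with over 40 N, if the wrist force passes 120 N, or if a joint passes its speed limit or range.

## Working session

There is one attempt and no reset: what is moved stays moved. The work goes in short steps, Python scripts to look and compute and a tool call to move; the robot and the scene stay as the last step left them, time stands still between calls to the robot, and variables do not carry over. Pictures are saved under pics/ and viewed, at most 10 in all, crops included, and the job is handed in when it is done.

Besides the shell and the picture viewer there is one more tool, called by a JSON object that holds its "name" and its "arguments", one argument or row to a line. step_arm: Moves the arm, as the interface text tells. Its arguments: {"type":"object","properties":{"series":{"type":"array"},"newtons":{"type":"number"}},"required":["series"]}

```bash
mkdir -p pics
python3 - <<'E'
from workcell import *
import cv2,pickle
print(get_state())
for n in ("scene","side"):
    im=get_image(n); pickle.dump(im,open(n+".pkl","wb"))
    cv2.imwrite(f"pics/{n}0.png",im["pixels"][:,:,::-1]); print(n,im["fx"],im["cx"],im["cy"],im["pose"].round(3).tolist())
E
```

```text
{'time': 0.0, 'joint_pos': array([ 1.19669959e+00,  3.79438277e-01,  1.73483012e+00, -3.26804880e-07,
        1.02847302e+00, -3.33232235e-02]), 'dq': array([ 7.55255647e-04, -4.34612480e-05,  9.93192084e-04, -2.06092546e-04,
       -2.95056762e-03, -8.28910755e-04]), 'joint_torque': array([ 1.71575307e-04, -7.63736916e+01, -4.34367621e+01,  6.51091081e-02,
        4.23520524e-02, -1.57407299e-04]), 'tcp_pos': array([233.81699714, 659.3449993 , 213.24303832]), 'tcp_rot': array([ 1.69563409e-01,  9.85519112e-01, -5.62533581e-04, -1.16062733e-04]), 'force': array([ 0.24431694, -0.01843879, -0.15600521]), 'torque': array([0.02080115, 0.0112347 , 0.02717118]), 'grip_force': 0.0, 'gripper_width': 91.28773112424956}
scene 471.829836227305 323.87455062149087 246.13243361981822 [[-0.248, 0.781, -0.573, 1138.576], [0.969, 0.204, -0.141, 40.197], [0.007, -0.59, -0.807, 811.821], [0.0, 0.0, 0.0, 1.0]]
side 581.9623942018068 321.17538337433854 245.3197419173067 [[-0.929, -0.245, 0.276, 346.176], [-0.369, 0.653, -0.661, 642.05], [-0.019, -0.716, -0.698, 854.484], [0.0, 0.0, 0.0, 1.0]]
```

View pics/scene0.png

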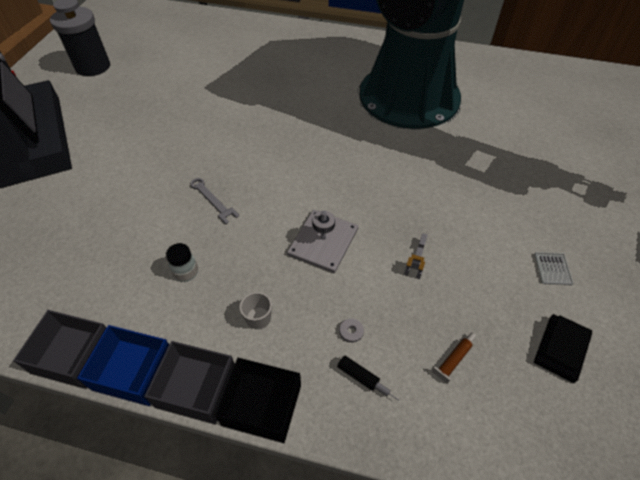

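View pics/side0.png

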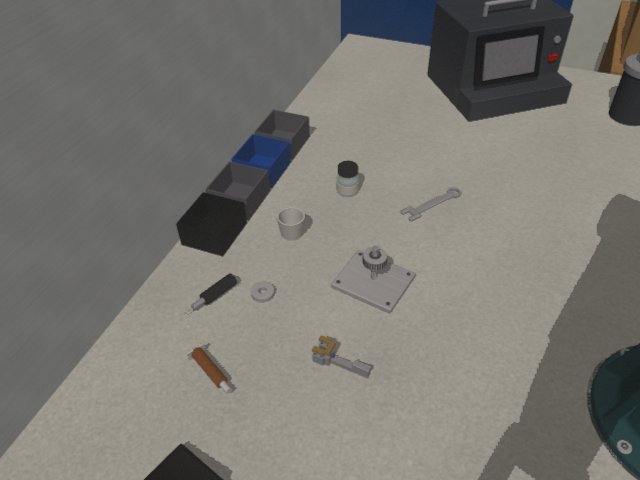

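The scene view shows the collar on its post at (323,222), the gauge's brass head at (415,265) and its lug at (424,240). In the side view they are at (375,260), (325,350) and (362,368).

```bash
cat > h.py <<'E'
import numpy as np,cv2,pickle
def cloud(im):
    z=im["z_map"].astype(float);v,u=np.mgrid[:480,:640]
    p=np.stack([(u-im["cx"])/im["fx"]*z,(v-im["cy"])/im["fy"]*z,z],-1)
    P=im["pose"];w=p@P[:3,:3].T+P[:3,3];w[z==0]=np.nan;return w
def ray(im,u,v,z):
    P=im["pose"];d=P[:3,:3]@[(u-im["cx"])/im["fx"],(v-im["cy"])/im["fy"],1];o=P[:3,3]
    return o+d*(z-o[2])/d[2]
E
python3 - <<'E'
from h import *
for n,bx in (("scene",{"gauge":(400,230,435,282),"stand":(282,205,362,272)}),("side",{"gauge":(308,332,378,382),"stand":(328,243,418,312)})):
    im=pickle.load(open(n+".pkl","rb"));w=cloud(im);px=im["pixels"].astype(int)
    for k,(a,b,c,d) in bx.items():
        q=w[b:d,a:c].reshape(-1,3);c_=px[b:d,a:c].reshape(-1,3);q,c_=q[~np.isnan(q[:,0])],c_[~np.isnan(q[:,0])]
        if k=="gauge":
            br=(c_[:,0]-c_[:,2]>50)
            lug=(q[:,2]>6)&~br
            print(n,"brass",br.sum(),np.median(q[br],0).round(1),"steel",np.median(q[lug],0).round(1),"top",np.percentile(q[br][:,2],90))
            r=q[q[:,2]>6][:,:2].astype(np.float32);print(cv2.minAreaRect(r))
        else:
            pl=q[(q[:,2]>9)&(q[:,2]<20)][:,:2].astype(np.float32);print(n,"plate",cv2.minAreaRect(pl),cv2.boxPoints(cv2.minAreaRect(pl)).round().tolist())
            t=q[q[:,2]>66];print("collar top",len(t),np.median(t,0),np.percentile(t[:,2],[10,50,90,99]))
    for nm,(u,v,z) in {"scene":{"ring":(351,330,6),"cup":(256,310,25),"jar":(181,260,40),"wr":(215,200,5),"syr":(455,357,11)}}.get(n,{}).items(): print(nm,ray(im,u,v,z).round())
E
```

```text
scene brass 108 [575.1  93.2  35. ] steel [570.5  95.3  19.6] top 36.80269823033323
((544.6973876953125, 95.49272918701172), (33.47845458984375, 102.64697265625), 82.63631439208984)
scene plate ((553.3630981445312, -106.58651733398438), (110.28146362304688, 131.7451934814453), 80.08303833007812) [[479.0, -150.0], [609.0, -172.0], [628.0, -64.0], [498.0, -41.0]]
collar top 394 [ 558.36508943 -105.02834931   77.82034366] [71.8434543  77.82034366 84.79100261 98.01776366]
ring [743.  -3.   6.]
cup [ 756. -184.   25.]
jar [ 695. -360.   40.]
wr [ 503. -373.    5.]
syr [750. 189.  11.]
side brass 168 [574.4  93.8  35.3] steel [553.3 101.   17.3] top 36.86003305820758
((540.0602416992188, 95.99463653564453), (36.03841781616211, 101.88986206054688), 84.4413070678711)
side plate ((549.883544921875, -104.63531494140625), (113.81954193115234, 130.74102783203125), 79.78893280029297) [[475.0, -149.0], [604.0, -172.0], [624.0, -60.0], [496.0, -37.0]]
collar top 445 [547.27340792 -99.22619722  77.88457057] [70.39029435 77.88457057 86.54067239 99.41999634]
```

```bash
cat >> h.py <<'E'
from scipy.spatial.transform import Rotation as Rn
def plan(p,yaw_y_deg=None,n=None):
    from workcell import get_state
    s=get_state();R=Rn.from_quat(s["tcp_rot"]).as_matrix();y=R[:,1]
    d=R.T@(np.array(p)-s["tcp_pos"])
    if yaw_y_deg is None: T=R
    else:
        a=np.radians(yaw_y_deg);yy=np.array([np.cos(a),np.sin(a),0]);zz=np.array([0,0,-1.]);T=np.stack([np.cross(yy,zz),yy,zz],1)
    rv=Rn.from_matrix(R.T@T).as_rotvec()
    print("t",round(s["time"],2),"tcp",s["tcp_pos"].round(1),"yaw",np.degrees(np.arctan2(y[1],y[0])).round(2),"tilt",R[2,:2].round(4),"j6",s["joint_pos"][5].round(2),"w",round(s["gripper_width"],1),"shift mm(tool)",d.round(1),"turn rad",rv.round(4),"F",s["force"].round(1),"M",s["torque"].round(3))
E
python3 -c "
from h import *
plan([507,100,150],83)"
```

```text
t 0.1 tcp [233.9 659.4 213.4] yaw 70.47 tilt [ 0.     -0.0009] j6 -0.03 w 91.3 shift mm(tool) [-444.4 -435.9   63.8] turn rad [-9.000e-04 -1.000e-04 -2.186e-01] F [ 0.2 -0.2 -0.1] M [-0.051  0.004  0.01 ]
```

{"name": "step_arm", "arguments": {
  "series": [
    [0.06,[-0.032,-0.031,0.0045],[0,0,0]],
    [0.06,[-0.032,-0.031,0.0045],[0,0,0]],
    [0.06,[-0.032,-0.031,0.0045],[0,0,0]],
    [0.06,[-0.032,-0.031,0.0045],[0,0,0]],
    [0.06,[-0.032,-0.031,0.0045],[0,0,0]],
    [0.06,[-0.032,-0.031,0.0045],[0,0,0]],
    [0.06,[-0.032,-0.031,0.0045],[0,0,0]],
    [0.06,[-0.032,-0.031,0.0045],[0,0,0]],
    [0.06,[-0.032,-0.031,0.0045],[0,0,0]],
    [0.06,[-0.032,-0.031,0.0045],[0,0,0]],
    [0.06,[-0.032,-0.031,0.0045],[0,0,0]],
    [0.06,[-0.032,-0.031,0.0045],[0,0,0]],
    [0.06,[-0.032,-0.031,0.0045],[0,0,0]],
    [0.06,[-0.028,-0.031,0.0045],[0,0,0]],
    [0.06,[0,0,0],[0,0,-0.11]],
    [0.06,[0,0,0],[0,0,-0.109]],
    [0.06,[0,0,0],[0,0,0]],
    [0.06,[0,0,0],[0,0,0]]
  ]
}}

```text
time: 1.9
tcp_pos: [507.2, 102.4, 150.8]
tcp_rot: [0.062, 0.998, -0.0, -0.0]
force: [0.0, -0.1, -0.1]
gripper_width: 59.9
grip_force: 0.0
```

Run:
```python
from h import *
from workcell import get_image
plan([507,100,60],83)
im=get_image("wrist");pickle.dump(im,open("w1.pkl","wb"));cv2.imwrite("pics/w1.png",im["pixels"][:,:,::-1]);print(im["pose"].round(3).tolist(),im["fx"])
```

```text
t 1.9 tcp [507.2 102.4 150.8] yaw 82.85 tilt [ 0.0002 -0.0001] j6 -1.29 w 59.9 shift mm(tool) [-0.1 -2.4 90.8] turn rad [-0.0001 -0.0002 -0.0027] F [ 0.  -0.1 -0.1] M [-0.032 -0.008 -0.05 ]
[[0.125, 0.949, 0.291, 423.034], [0.992, -0.12, -0.037, 113.849], [-0.0, 0.293, -0.956, 322.79], [0.0, 0.0, 0.0, 1.0]] 396.2113271556136
```

View pics/w1.png

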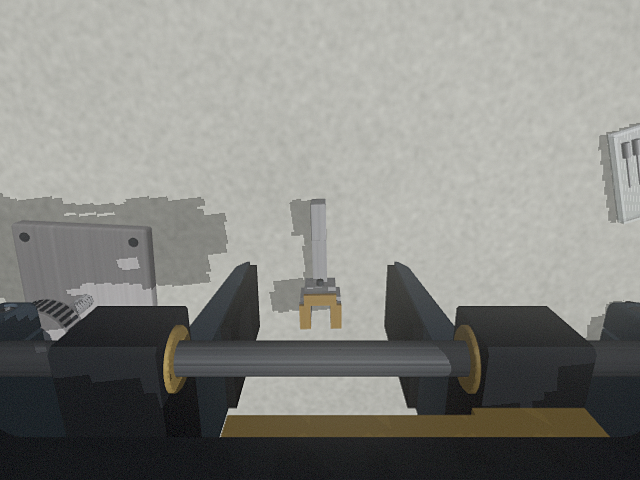

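The wrist view shows the lug's top at about (318,200)–(318,242), with the brass cap near (320,305). The stand is at left, with the collar partly hidden.

Run:
```python
from h import *
im=pickle.load(open("w1.pkl","rb"));w=cloud(im)
for nm,(u,v,z) in {"lugfar":(318,200,22),"lugnear":(318.5,242,22)}.items(): print(nm,ray(im,u,v,z).round(1))
q=w[190:250,290:340].reshape(-1,3);s=q[(q[:,2]>18)&(q[:,2]<26)];print(len(s),cv2.minAreaRect(s[:,:2].astype(np.float32)),np.median(s,0))
q=w[190:335,285:350].reshape(-1,3);px=im["pixels"][190:335,285:350].reshape(-1,3).astype(int);b=(px[:,0]-px[:,2]>50)
s=q[b&(q[:,2]>25)&(q[:,2]<42)];print("brass",len(s),cv2.minAreaRect(s[:,:2].astype(np.float32)),np.median(s[:,2]))
a=q[q[:,2]>6];print(cv2.minAreaRect(a[:,:2].astype(np.float32)))
```

```text
lugfar [487.3 102.7  22. ]
lugnear [521.3  98.7  22. ]
576 ((504.7654113769531, 100.12036895751953), (11.74843978881836, 29.799020767211914), 82.90986633300781) [503.89868194 100.48412543  23.21971814]
brass 807 ((575.2185668945312, 92.8498306274414), (32.854576110839844, 30.393535614013672), 84.19230651855469) 36.49479552871685
((540.4635620117188, 96.57923889160156), (34.007835388183594, 101.72975158691406), 84.1462631225586)
```

{"name": "step_arm", "arguments": {
  "series": [
    [0.05,[0.002,-0.0015,0.045],[0,0,-0.015]],
    [0.05,[0,0,0.045],[0,0,0]],
    [0.05,[0,0,0.035],[0,0,0]],
    [0.05,[0,0,0],[0,0,0]],
    [0.05,[0,0,0],[0,0,0]]
  ]
}}

```text
time: 2.45
tcp_pos: [505.2, 101.3, 26.4]
tcp_rot: [0.054, 0.999, -0.0, -0.0]
force: [-0.1, 0.9, -0.1]
gripper_width: 49.9
grip_force: 0.0
```

```bash
python3 -c "
from h import *
plan([505,100.3,4],83.8)"
```

```text
t 2.45 tcp [505.2 101.3  26.4] yaw 83.84 tilt [ 0.0009 -0.0003] j6 -1.31 w 49.9 shift mm(tool) [ 0.1 -1.  22.4] turn rad [-0.0003 -0.0009  0.0006] F [-0.1  0.9 -0.1] M [ 0.039 -0.    -0.039]
```

{"name": "step_arm", "arguments": {
  "newtons": 40,
  "series": [
    [0.05,[0,-0.001,0.012],[0,0,0]],
    [0.05,[0,0,0.0104],[0,0,0]],
    [0.05,[0,0,0],[0,0,0]],
    [0.0,[0,0,0],[0,0,0]],
    [0.0,[0,0,0],[0,0,0]],
    [0.0,[0,0,0],[0,0,0]],
    [0.0,[0,0,0],[0,0,0]],
    [0.0,[0,0,0],[0,0,0]],
    [0.0,[0,0,0],[0,0,0]],
    [0.0,[0,0,0],[0,0,0]]
  ]
}}

```text
time: 3.45
tcp_pos: [505.2, 100.1, 3.7]
tcp_rot: [0.053, 0.999, -0.0, 0.0]
force: [-0.4, 0.8, 3.6]
gripper_width: 11.8
grip_force: 40.0
```

{"name": "step_arm", "arguments": {
  "series": [
    [0.0,[0,0,-0.03],[0,0,0]],
    [0.0,[0,0,-0.045],[0,0,0]],
    [0.0,[0,0,-0.02],[0,0,0]],
    [0.0,[0.015,-0.045,0],[0,0,0]],
    [0.0,[0.015,-0.045,0],[0,0,0]],
    [0.0,[0.01,-0.045,0],[0,0,0]],
    [0.0,[0.005,-0.045,0],[0,0,0.06]],
    [0.0,[0,0,0],[0,0,0]],
    [0.0,[0,0,0],[0,0,0]]
  ]
}}

```text
time: 4.35
tcp_pos: [440.8, -74.8, 98.4]
tcp_rot: [0.084, 0.996, 0.0, -0.0]
force: [-0.3, 0.3, -2.6]
gripper_width: 11.8
grip_force: 40.0
```

Run:
```python
from h import *
from workcell import get_image
plan([437,-86,60],80.2)
im=get_image("wrist");pickle.dump(im,open("w2.pkl","wb"));cv2.imwrite("pics/w2.png",im["pixels"][:,:,::-1])
```

```text
t 4.35 tcp [440.8 -74.8  98.4] yaw 80.32 tilt [0.0003 0.0001] j6 -1.62 w 11.8 shift mm(tool) [  1.8 -11.7  38.4] turn rad [ 0.0001 -0.0003  0.0021] F [-0.3  0.3 -2.6] M [ 0.018  0.154 -0.023]
```

View pics/w2.png

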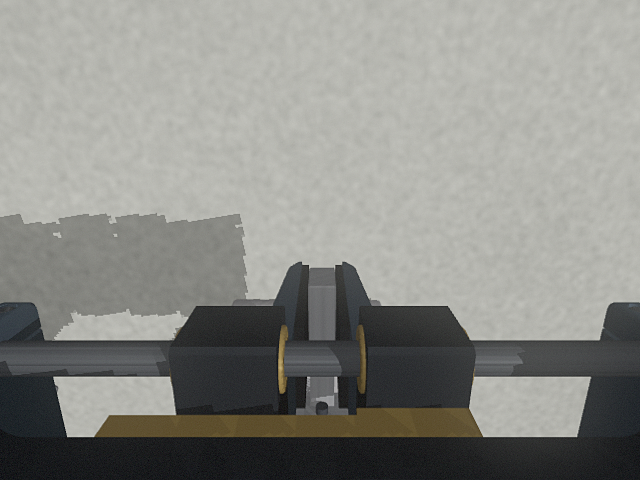

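The wrist camera sees only the held lug at (322,290), with the stand hidden below the frame. So I'll compare the held gauge and the post in the two fixed views.

```bash
cat >> h.py <<'E'
def near(lo,hi,c,r):
    from workcell import get_image
    out={}
    for n in ("scene","side"):
        im=get_image(n);w=cloud(im).reshape(-1,3);px=im["pixels"].reshape(-1,3).astype(int)
        m=np.hypot(w[:,0]-c[0],w[:,1]-c[1])<r
        out[n]=(w[m],px[m],im)
    return out
E
python3 - <<'E'
from h import *
o=near(0,0,(540,-106),140)
for n,(w,p,im) in o.items():
    cv2.imwrite(f"pics/{n}2.png",im["pixels"][:,:,::-1])
    dc=np.hypot(w[:,0]-553,w[:,1]+106)
    br=(p[:,0]-p[:,2]>50)&(w[:,2]>60)
    print(n,"brass",br.sum(),cv2.minAreaRect(w[br][:,:2].astype(np.float32)),np.percentile(w[br][:,2],[10,50,90]).round(1))
    t=(dc<32)&(w[:,2]>74)&(w[:,2]<83)&~br;print(" top",t.sum(),cv2.minEnclosingCircle(w[t][:,:2].astype(np.float32)),w[t].mean(0).round(1))
    t=(dc<20)&(w[:,2]>90);print(" post",t.sum(),w[t].round(1)[:6].tolist())
    pl=(w[:,2]>10)&(w[:,2]<18)&~br&(dc<95);r=cv2.minAreaRect(w[pl][:,:2].astype(np.float32));print(" plate",r)
a=cv2.imread("pics/scene2.png")[190:290,260:380];b=cv2.imread("pics/side2.png")[225:325,320:440]
cv2.imwrite("pics/crop2.png",np.hstack([cv2.resize(x,None,fx=3.3,fy=3.3,interpolation=2) for x in (a,b)]))
E
```

```text
scene brass 112 ((473.9892578125, -67.42106628417969), (35.88739776611328, 120.67015075683594), 65.55503845214844) [128.7 130.1 131.8]
 top 292 ((554.7969360351562, -107.81963348388672), 24.173377990722656) [ 556.8 -105.8   78. ]
 post 32 [[547.9, -110.0, 96.0], [549.2, -107.6, 98.1], [549.1, -105.6, 98.6], [550.1, -109.4, 95.6], [553.2, -106.6, 99.9], [552.4, -104.8, 99.6]]
 plate ((553.279296875, -106.48182678222656), (110.40919494628906, 132.60421752929688), 79.6054458618164)
side brass 113 ((469.1938781738281, -64.8805160522461), (57.619041442871094, 123.00820922851562), 77.0675048828125) [128.5 131.1 208.8]
 top 252 ((549.861572265625, -103.31216430664062), 24.479944229125977) [553.  -99.7  78. ]
 post 35 [[553.5, -108.2, 97.3], [552.0, -109.6, 96.6], [549.6, -107.8, 99.1], [548.5, -110.9, 96.6], [555.3, -108.0, 94.3], [553.4, -108.0, 95.0]]
 plate ((549.8718872070312, -103.7091064453125), (112.28728485107422, 130.99774169921875), 79.63753509521484)
```

View pics/crop2.png

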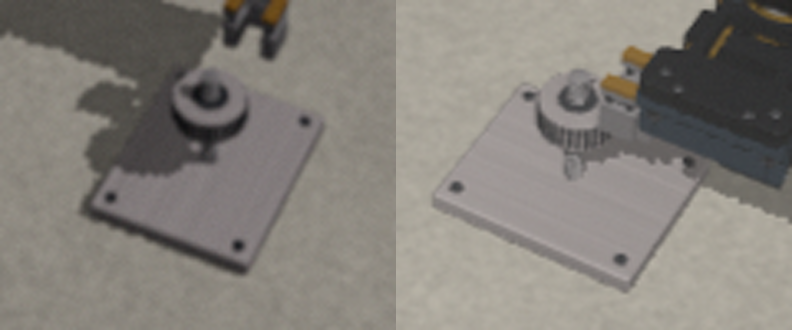

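The crop shows the collar top at about (210,95) on the left and (575,100) on the right. The held gauge is clear of it, with its open end facing the post.

```bash
python3 -c "
from h import *
plan([433.8,-84.9,20],80.0)"
```

```text
t 4.5 tcp [441.3 -73.2  98.4] yaw 80.53 tilt [0.0003 0.0001] j6 -1.62 w 11.5 shift mm(tool) [  5.5 -12.8  78.4] turn rad [ 0.0001 -0.0003  0.0093] F [ 0.2  0.  -2. ] M [-0.008  0.096  0.001]
```

{"name": "step_arm", "arguments": {
  "series": [
    [0.0,[0.0055,-0.0123,0.03],[0,0,0.006]],
    [0.0,[0,0,0.03],[0,0,0]],
    [0.0,[0,0,0.0184],[0,0,0]],
    [0.0,[0,0,0],[0,0,0]],
    [0.0,[0,0,0],[0,0,0]],
    [0.0,[0,0,0],[0,0,0]]
  ]
}}

```text
time: 5.1
tcp_pos: [434.4, -85.0, 21.0]
tcp_rot: [0.086, 0.996, -0.0, 0.001]
force: [0.3, 0.3, -1.5]
gripper_width: 11.3
grip_force: 40.0
```

Run:
```python
from h import *
plan([433.8,-84.9,20],80.0)
plan([433.8,-84.9,20],80.0)
o=near(0,0,(520,-106),160)
d=np.array([.985,-.174]);l=np.array([.174,.985])
for n,(w,p,im) in o.items():
    cv2.imwrite(f"pics/{n}3.png",im["pixels"][:,:,::-1])
    dc=np.hypot(w[:,0]-505,w[:,1]+97)
    br=(p[:,0]-p[:,2]>45)&(w[:,2]>44)&(w[:,2]<60)&(dc<30);b=w[br][:,:2]
    print(n,"brass",br.sum(),"along",np.percentile(b@d,[2,98]).round(1),"lat",np.percentile(b@l,[2,98]).round(1),np.median(w[br][:,2]))
    for c in ((554.8,-107.8),(549.9,-103.3),(552,-105.3)): print("  ctr",np.round([c@d,c@l],1))
a=cv2.imread("pics/scene3.png")[190:290,260:380];b=cv2.imread("pics/side3.png")[225:325,320:440]
cv2.imwrite("pics/crop3.png",np.hstack([cv2.resize(x,None,fx=3.3,fy=3.3,interpolation=2) for x in (a,b)]))
```

```text
t 5.1 tcp [434.4 -85.   21. ] yaw 80.16 tilt [-0.0011 -0.0001] j6 -1.64 w 11.3 shift mm(tool) [ 0.6 -0.   1. ] turn rad [-0.0001  0.0011  0.0028] F [ 0.3  0.3 -1.5] M [-0.003  0.087 -0.01 ]
t 5.1 tcp [434.4 -85.   21. ] yaw 80.16 tilt [-0.0011 -0.0001] j6 -1.64 w 11.3 shift mm(tool) [ 0.6 -0.   1. ] turn rad [-0.0001  0.0011  0.0028] F [ 0.3  0.3 -1.5] M [-0.003  0.087 -0.01 ]
scene brass 86 along [501.6 528.7] lat [-24.8   8. ] 53.570097207640686
  ctr [565.2  -9.6]
  ctr [559.6  -6.1]
  ctr [562.   -7.7]
side brass 86 along [509.6 527.9] lat [-25.7   8.6] 53.93601072404965
  ctr [565.2  -9.6]
  ctr [559.6  -6.1]
  ctr [562.   -7.7]
```

View pics/crop3.png

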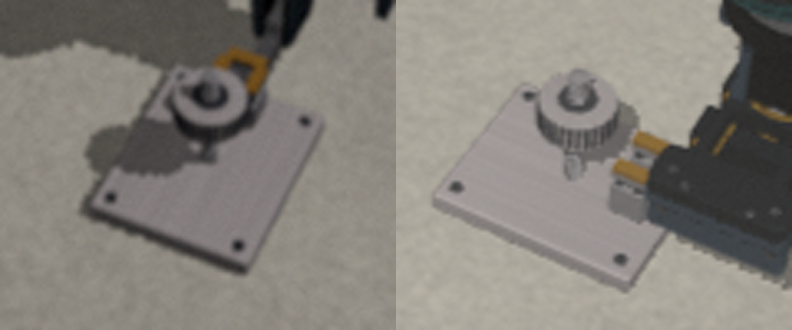

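The crop shows the gauge low over the plate, pointing at the post. Its slot is at about (640,155) in the side view, laterally in line within about 2 mm.

{"name": "step_arm", "arguments": {
  "series": [
    [0.0,[-0.012,0,0.0005],[0,0,0]],
    [0.0,[-0.012,0,0],[0,0,0]],
    [0.0,[-0.006,0,0],[0,0,0]],
    [0.0,[-0.003,0,0],[0,0,0]],
    [0.0,[0,0,0],[0,0,0]],
    [0.0,[0,0,0],[0,0,0]]
  ]
}}

```text
time: 5.8
tcp_pos: [465.8, -90.9, 19.5]
tcp_rot: [0.086, 0.996, 0.0, -0.0]
force: [-0.6, -0.7, -1.9]
gripper_width: 11.9
grip_force: 40.0
```

{"name": "step_arm", "arguments": {
  "series": [
    [0.0,[-0.003,0,0],[0,0,0]],
    [0.0,[-0.003,0,0],[0,0,0]],
    [0.0,[0,0,0],[0,0,0]],
    [0.0,[0,0,0],[0,0,0]]
  ]
}}

```text
time: 6.2
tcp_pos: [472.2, -92.0, 19.6]
tcp_rot: [0.086, 0.996, -0.0, -0.0]
force: [-0.4, -0.3, -3.8]
gripper_width: 11.4
grip_force: 40.0
```

{"name": "step_arm", "arguments": {
  "series": [
    [0.0,[-0.003,0,0],[0,0,0]],
    [0.0,[-0.003,0,0],[0,0,0]],
    [0.0,[0,0,0],[0,0,0]],
    [0.0,[0,0,0],[0,0,0]]
  ]
}}

```text
time: 6.6
tcp_pos: [478.1, -93.1, 19.6]
tcp_rot: [0.086, 0.996, -0.0, -0.0]
force: [0.0, -0.1, -2.4]
gripper_width: 12.1
grip_force: 40.0
```

{"name": "step_arm", "arguments": {
  "series": [
    [0.0,[0,0.001,0],[0,0,0]],
    [0.0,[0,0,0],[0,0,0]],
    [0.0,[0,0,0],[0,0,0]]
  ]
}}

```text
time: 6.9
tcp_pos: [478.2, -92.0, 19.7]
tcp_rot: [0.086, 0.996, 0.0, -0.0]
force: [-0.3, -0.6, -3.0]
gripper_width: 11.5
grip_force: 40.0
```

{"name": "step_arm", "arguments": {
  "series": [
    [0.0,[0,-0.002,0],[0,0,0]],
    [0.0,[0,0,0],[0,0,0]],
    [0.0,[0,0,0],[0,0,0]]
  ]
}}

```text
time: 7.2
tcp_pos: [477.8, -94.1, 19.6]
tcp_rot: [0.086, 0.996, -0.0, -0.0]
force: [0.4, 0.8, -2.7]
gripper_width: 11.6
grip_force: 40.0
```

{"name": "step_arm", "arguments": {
  "series": [
    [0.0,[-0.001,0.001,0],[0,0,0]],
    [0.0,[-0.001,0,0],[0,0,0]],
    [0.0,[0,0,0],[0,0,0]],
    [0.0,[0,0,0],[0,0,0]]
  ]
}}

```text
time: 7.6
tcp_pos: [480.1, -93.4, 19.6]
tcp_rot: [0.086, 0.996, -0.0, 0.0]
force: [0.2, 0.2, -1.3]
gripper_width: 11.9
grip_force: 40.0
```

{"name": "step_arm", "arguments": {
  "series": [
    [0.0,[-0.001,0,0],[0,0,0]],
    [0.0,[0,0,0],[0,0,0]],
    [0.0,[0,0,0],[0,0,0]]
  ]
}}

```text
time: 7.9
tcp_pos: [480.3, -93.4, 19.4]
tcp_rot: [0.086, 0.996, 0.0, -0.001]
force: [-4.6, 0.9, -1.0]
gripper_width: 11.6
grip_force: 40.0
```

{"name": "step_arm", "arguments": {
  "series": [
    [0.0,[-0.001,0,0],[0,0,0]],
    [0.0,[0,0,0],[0,0,0]],
    [0.0,[0,0,0],[0,0,0]]
  ]
}}

```text
time: 8.2
tcp_pos: [480.3, -93.4, 19.1]
tcp_rot: [0.086, 0.996, 0.0, -0.002]
force: [-9.8, 1.3, 0.0]
gripper_width: 11.8
grip_force: 40.0
```

{"name": "step_arm", "arguments": {
  "series": [
    [0.0,[0.0018,0,0.001],[0,0,0]],
    [0.0,[0,0,0],[0,0,0]],
    [0.0,[0,0,0],[0,0,0]]
  ]
}}

```text
time: 8.5
tcp_pos: [480.2, -93.4, 18.6]
tcp_rot: [0.086, 0.996, 0.0, -0.0]
force: [-2.4, 0.9, -4.5]
gripper_width: 11.5
grip_force: 40.0
```

{"name": "step_arm", "arguments": {
  "series": [
    [0.0,[0,0,0.001],[0,0,0]],
    [0.0,[0,0,0],[0,0,0]],
    [0.0,[0,0,0],[0,0,0]]
  ]
}}

```text
time: 8.8
tcp_pos: [480.2, -93.4, 17.6]
tcp_rot: [0.086, 0.996, -0.0, -0.0]
force: [-2.3, 0.1, -2.0]
gripper_width: 12.1
grip_force: 40.0
```

{"name": "step_arm", "arguments": {
  "series": [
    [0.0,[0.0005,0,0.0005],[0,0,0]],
    [0.0,[0,0,0],[0,0,0]],
    [0.0,[0,0,0],[0,0,0]]
  ]
}}

```text
time: 9.1
tcp_pos: [480.2, -93.4, 17.4]
tcp_rot: [0.086, 0.996, -0.0, 0.0]
force: [-1.9, 1.0, 4.3]
gripper_width: 11.9
grip_force: 40.0
```

{"name": "step_arm", "arguments": {
  "series": [
    [0.0,[0,0,0.0005],[0,0,0]],
    [0.0,[0,0,0],[0,0,0]],
    [0.0,[0,0,0],[0,0,0]]
  ]
}}

```text
time: 9.4
tcp_pos: [480.2, -93.5, 17.3]
tcp_rot: [0.086, 0.996, -0.0, 0.0]
force: [-6.8, 1.1, 17.2]
gripper_width: 11.6
grip_force: 40.0
```

{"name": "step_arm", "arguments": {
  "newtons": 10,
  "series": [
    [0.0,[0.0003,0,-0.0005],[0,0,0]],
    [0.0,[0,0,0],[0,0,0]],
    [0.02,[0,0,0],[0,0,0]],
    [0.03,[0,0,0],[0,0,0]],
    [0.03,[0,0,0],[0,0,0]],
    [0.03,[0,0,0],[0,0,0]],
    [0.03,[0,0,0],[0,0,0]]
  ]
}}

```text
time: 10.1
tcp_pos: [479.4, -93.3, 17.1]
tcp_rot: [0.086, 0.996, -0.0, 0.0]
force: [0.3, 0.1, -0.7]
gripper_width: 30.0
grip_force: 0.0
```

```bash
python3 -c "
from h import *
plan([480.2,-93.5,150],80)
plan([480.2,-93.5,150],80)"
```

```text
t 10.1 tcp [479.4 -93.3  17.1] yaw 80.1 tilt [-0. -0.] j6 -1.64 w 30.0 shift mm(tool) [-8.000e-01 -1.000e-01 -1.329e+02] turn rad [-0.      0.      0.0017] F [ 0.3  0.1 -0.7] M [0.02  0.002 0.035]
t 10.1 tcp [479.4 -93.3  17.1] yaw 80.1 tilt [-0. -0.] j6 -1.64 w 30.0 shift mm(tool) [-8.000e-01 -1.000e-01 -1.329e+02] turn rad [-0.      0.      0.0017] F [ 0.3  0.1 -0.7] M [0.02  0.002 0.035]
```

{"name": "step_arm", "arguments": {
  "series": [
    [0.03,[0,0,-0.03],[0,0,0]],
    [0.03,[0,0,-0.045],[0,0,0]],
    [0.075,[0,0,-0.045],[0,0,0]],
    [0.075,[0,0,-0.045],[0,0,0]],
    [0.075,[0,0,0],[0,0,0]],
    [0.075,[0,0,0],[0,0,0]]
  ]
}}

```text
time: 10.7
tcp_pos: [479.9, -93.4, 183.0]
tcp_rot: [0.086, 0.996, -0.0, 0.001]
force: [-0.8, -0.2, -0.4]
gripper_width: 59.4
grip_force: 0.0
```

Run:
```python
from h import *
from workcell import get_image
plan([551,-105.5,120],80)
o=near(0,0,(520,-106),160)
for n,(w,p,im) in o.items(): cv2.imwrite(f"pics/{n}4.png",im["pixels"][:,:,::-1])
im=get_image("wrist");pickle.dump(im,open("w4.pkl","wb"));w=cloud(im)
d=np.array([.985,-.174]);l=np.array([.174,.985])
q=w.reshape(-1,3);s=q[(np.hypot(q[:,0]-480,q[:,1]+93)<45)&(q[:,2]>30)&(q[:,2]<41)]
print("lug",len(s),cv2.minAreaRect(s[:,:2].astype(np.float32)),np.median(s,0))
c=im["pixels"][150:450,170:470,::-1]
a=cv2.imread("pics/side4.png")[225:325,320:440]
cv2.imwrite("pics/crop4.png",np.hstack([cv2.resize(c,(330,330)),cv2.resize(a,(396,330),interpolation=2)]))
```

```text
t 10.7 tcp [479.9 -93.4 183. ] yaw 80.1 tilt [-0.0023 -0.0002] j6 -1.64 w 59.4 shift mm(tool) [-72.    0.3  63.2] turn rad [-0.0002  0.0023  0.0018] F [-0.8 -0.2 -0.4] M [0.033 0.024 0.015]
lug 511 ((479.8966979980469, -92.85454559326172), (10.922439575195312, 29.935935974121094), 80.08464813232422) [479.09385594 -92.6572211   37.13009128]
```

View pics/crop4.png

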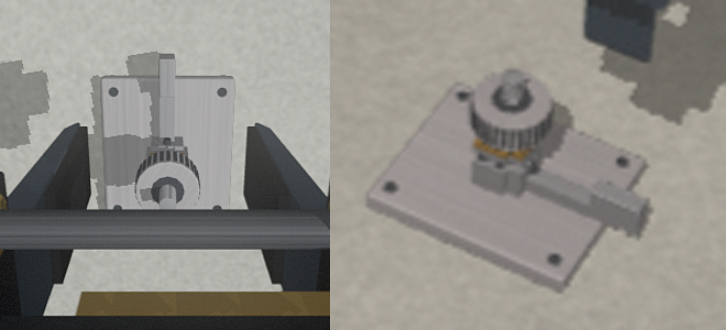

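The gauge sits flat on the plate under the collar. In the side crop the brass cap shows at about (500,150) and the lug overhangs the plate edge at (620,210). The wrist crop shows the collar centred at about (168,190).

Run:
```python
from h import *
im=pickle.load(open("w4.pkl","rb"));q=cloud(im).reshape(-1,3)
dc=np.hypot(q[:,0]-551,q[:,1]+105.5)
s=q[(dc<35)&(q[:,2]>74)&(q[:,2]<85)];print(len(s),cv2.minEnclosingCircle(s[:,:2].astype(np.float32)),np.percentile(s[:,2],[20,50,80]))
l=np.array([.174,.985]);d=np.array([.985,-.174])
print(np.percentile(s[:,:2]@l,[1,99]),np.percentile(s[:,:2]@d,[1,99]))
plan([551,-105.5,64],80)
```

```text
2020 ((549.739990234375, -104.73677825927734), 23.571500778198242) [78.47753984 79.22389292 79.86421901]
[-29.30408954  14.34372763] [537.1492041  573.52850237]
t 10.85 tcp [478.6 -93.1 180.8] yaw 80.1 tilt [0.0022 0.0001] j6 -1.64 w 71.5 shift mm(tool) [-73.7   0.2 116.7] turn rad [ 0.0001 -0.0022  0.0018] F [ 0.5  0.3 -0.5] M [ 0.006  0.032 -0.009]
```

{"name": "step_arm", "arguments": {
  "series": [
    [0.075,[-0.036,0,0.02],[0,0,0]],
    [0.075,[-0.0355,0,0.02],[0,0,0]],
    [0.075,[0,0,0.045],[0,0,0]],
    [0.075,[0,0,0.02],[0,0,0]],
    [0.075,[0,0,0.0],[0,0,0]],
    [0.075,[0,0,0],[0,0,0]],
    [0.075,[0,0,0],[0,0,0]]
  ]
}}

```text
time: 11.55
tcp_pos: [550.4, -105.7, 78.1]
tcp_rot: [0.086, 0.996, -0.0, 0.001]
force: [-1.3, -0.5, -1.0]
gripper_width: 74.9
grip_force: 0.0
```

```bash
python3 -c "
from h import *
plan([550.2,-105.2,63],80)"
```

```text
t 11.55 tcp [ 550.4 -105.7   78.1] yaw 80.1 tilt [-0.0011 -0.0001] j6 -1.63 w 74.9 shift mm(tool) [ 0.3  0.5 15.1] turn rad [-0.0001  0.0011  0.0017] F [-1.3 -0.5 -1. ] M [-0.031 -0.037  0.026]
```

{"name": "step_arm", "arguments": {
  "newtons": 20,
  "series": [
    [0.075,[0,0.0003,0.015],[0,0,0]],
    [0.075,[0,0,0.0],[0,0,0]],
    [0.075,[0,0,0],[0,0,0]],
    [0.052,[0,0,0.0],[0,0,0]],
    [0.052,[0,0,0],[0,0,0]],
    [0.052,[0,0,0],[0,0,0]],
    [0.04,[0,0,0],[0,0,0]],
    [0.04,[0,0,0],[0,0,0]],
    [0.04,[0,0,0],[0,0,0]],
    [0.04,[0,0,0],[0,0,0]]
  ]
}}

```text
time: 12.55
tcp_pos: [550.0, -105.3, 62.2]
tcp_rot: [0.086, 0.996, -0.0, 0.0]
force: [-0.1, 0.1, 2.5]
gripper_width: 45.7
grip_force: 20.0
```

```bash
python3 -c "
from h import *
plan([550.2,-105.2,63],80)"
```

```text
t 12.55 tcp [ 550.  -105.3   62.2] yaw 80.1 tilt [-0.0001 -0.    ] j6 -1.63 w 45.7 shift mm(tool) [-0.2  0.2 -0.8] turn rad [-0.      0.0001  0.0017] F [-0.1  0.1  2.5] M [-0.015  0.058  0.009]
```

{"name": "step_arm", "arguments": {
  "series": [
    [0.04,[0,0,0.00048],[0,0,0.1]],
    [0.04,[0,0,0.00048],[0,0,0.1]],
    [0.04,[0,0,0.00048],[0,0,0.1]],
    [0.04,[0,0,0.00048],[0,0,0.1]],
    [0.04,[0,0,0.00048],[0,0,0.1]]
  ]
}}

```text
time: 13.05
tcp_pos: [550.3, -104.8, 59.9]
tcp_rot: [0.332, 0.943, 0.0, 0.0]
force: [2.7, 9.1, 1.6]
gripper_width: 45.2
grip_force: 20.0
```

```bash
cat > m.py <<'E'
from h import *
from workcell import get_state,get_image
ms=[];yw=[];zs=[]
for i in range(12):   # camera calls let 0.05 s pass each: used to average the moment
    s=get_state();R=Rn.from_quat(s["tcp_rot"]).as_matrix();ms.append(s["torque"][2]);yw.append(np.arctan2(R[1,1],R[0,1]));zs.append(s["tcp_pos"][2])
    if i<11:get_image("side")
print("t",s["time"],"Mz",np.round(np.mean(ms),4),"sd",np.std(ms).round(4),"yaw",np.mean(yw).round(4),np.std(yw).round(4),"z",np.mean(zs).round(2),"F",s["force"].round(1),"j6",s["joint_pos"][5].round(2),"tcp",s["tcp_pos"].round(1))
E
python3 m.py
```

```text
t 13.6 Mz -0.0897 sd 0.0723 yaw 0.8959 0.003 z 59.84 F [2.6 6.7 2.3] j6 -1.13 tcp [ 550.3 -104.7   59.9]
```

{"name": "step_arm", "arguments": {
  "series": [
    [0.04,[-0.0009,0.0005,0],[0,0,0]],
    [0.04,[-0.0009,0.0005,0],[0,0,0]],
    [0.04,[0,0,0.00048],[0,0,0.1]],
    [0.04,[0,0,0.00048],[0,0,0.1]],
    [0.04,[0,0,0.00048],[0,0,0.1]],
    [0.04,[0,0,0.00048],[0,0,0.1]],
    [0.04,[0,0,0.00048],[0,0,0.1]]
  ]
}}

```text
time: 14.3
tcp_pos: [551.0, -104.4, 57.3]
tcp_rot: [0.555, 0.832, 0.0, -0.001]
force: [-5.0, 14.0, 11.2]
gripper_width: 45.6
grip_force: 20.0
```

```bash
echo 'print(np.round(ms,3))' >>m.py; python3 m.py
```

```text
t 14.85 Mz -0.1467 sd 0.0806 yaw 0.3956 0.003 z 57.32 F [-4.4 14.9 10.5] j6 -0.63 tcp [ 551.  -104.4   57.3]
[ 0.044 -0.023 -0.221 -0.141 -0.227 -0.193 -0.202 -0.153 -0.173 -0.173
 -0.211 -0.088]
```

{"name": "step_arm", "arguments": {
  "series": [
    [0.055,[0,0,0],[0,0,0]],
    [0.055,[0,0,0],[0,0,0]],
    [0.055,[0,0,0],[0,0,0]],
    [0.055,[0,0,0],[0,0,0]],
    [0.055,[0,0,0],[0,0,0]]
  ]
}}

```text
time: 15.35
tcp_pos: [552.0, -105.7, 57.3]
tcp_rot: [0.553, 0.833, -0.0, 0.0]
force: [0.7, 0.1, 0.3]
gripper_width: 54.8
grip_force: 0.0
```

```bash
python3 m.py
```

```text
t 15.9 Mz -0.0132 sd 0.0368 yaw 0.398 0.0 z 57.32 F [ 0.1 -0.5  0.4] j6 -0.63 tcp [ 551.9 -105.6   57.3]
[-0.03  -0.067  0.05   0.019 -0.023  0.059 -0.011 -0.061 -0.02  -0.026
 -0.023 -0.026]
```

{"name": "step_arm", "arguments": {
  "series": [
    [0.04,[0,0,0],[0,0,0]],
    [0.04,[0,0,0],[0,0,0]],
    [0.04,[0,0,0],[0,0,0]],
    [0.04,[0,0,0],[0,0,0]],
    [0.04,[0,0,0],[0,0,0]]
  ]
}}

```text
time: 16.4
tcp_pos: [551.7, -105.7, 57.3]
tcp_rot: [0.553, 0.833, -0.0, -0.0]
force: [-4.5, -2.8, 3.1]
gripper_width: 45.5
grip_force: 20.0
```

```bash
python3 m.py
```

```text
t 16.95 Mz 0.018 sd 0.0129 yaw 0.3981 0.0 z 57.3 F [-4.4 -2.4  3. ] j6 -0.63 tcp [ 551.7 -105.7   57.3]
[ 0.033  0.023  0.026 -0.001 -0.004  0.017  0.001  0.029  0.018  0.014
  0.023  0.038]
```

{"name": "step_arm", "arguments": {
  "series": [
    [0.04,[0.0002,-0.0003,0],[0,0,0]],
    [0.04,[0,0,0.00048],[0,0,0.1]],
    [0.04,[0,0,0.00048],[0,0,0.1]],
    [0.04,[0,0,0.00048],[0,0,0.1]],
    [0.04,[0,0,0.00048],[0,0,0.1]]
  ]
}}

```text
time: 17.45
tcp_pos: [551.6, -105.7, 55.4]
tcp_rot: [0.709, 0.705, -0.0, 0.0]
force: [-1.6, -3.2, 3.2]
gripper_width: 45.6
grip_force: 20.0
```

```bash
python3 m.py
```

```text
t 18.0 Mz -0.1027 sd 0.0721 yaw -0.001 0.004 z 55.4 F [-2.2 -4.8  0.4] j6 -0.23 tcp [ 551.6 -105.7   55.4]
[ 0.115 -0.061 -0.095 -0.107 -0.157 -0.123 -0.159 -0.128 -0.143 -0.147
 -0.147 -0.08 ]
```

{"name": "step_arm", "arguments": {
  "series": [
    [0.04,[0,0,0.0001],[0,0,0.02]],
    [0.04,[0,0,0.0001],[0,0,0.02]],
    [0.04,[0,0,0.0001],[0,0,0.02]],
    [0.04,[0,0,0.0001],[0,0,0.02]],
    [0.04,[0,0,0.0001],[0,0,0.02]]
  ]
}}

```text
time: 18.5
tcp_pos: [551.6, -105.7, 55.0]
tcp_rot: [0.741, 0.671, -0.0, 0.0]
force: [-4.0, -4.0, 1.9]
gripper_width: 45.7
grip_force: 20.0
```

```bash
python3 m.py
```

```text
t 19.05 Mz 0.0193 sd 0.0372 yaw -0.0988 0.0006 z 54.94 F [-3.  -4.8  1.5] j6 -0.13 tcp [ 551.6 -105.7   54.9]
[ 0.08   0.081  0.023 -0.013  0.013  0.045 -0.019  0.055  0.021 -0.029
 -0.    -0.025]
```

```bash
sed -i 's/range(12)/range(5)/; s/i<11/i<4/' m.py
```

{"name": "step_arm", "arguments": {
  "series": [
    [0.04,[0,0,0.0001],[0,0,0.02]],
    [0.04,[0,0,0.0001],[0,0,0.02]],
    [0.04,[0,0,5e-05],[0,0,0.01]],
    [0.04,[0,0,5e-05],[0,0,0.01]],
    [0.04,[0,0,5e-05],[0,0,0.01]],
    [0.04,[0,0,5e-05],[0,0,0.01]]
  ]
}}

```text
time: 19.65
tcp_pos: [551.6, -105.7, 54.5]
tcp_rot: [0.767, 0.641, -0.0, 0.0]
force: [-3.4, -3.8, 1.4]
gripper_width: 45.4
grip_force: 20.0
```

```bash
python3 m.py
```

```text
t 19.85 Mz 0.0601 sd 0.0301 yaw -0.1788 0.0003 z 54.56 F [-3.9 -4.2  1.9] j6 -0.05 tcp [ 551.6 -105.7   54.6]
[0.073 0.081 0.006 0.09  0.05 ]
```

{"name": "step_arm", "arguments": {
  "series": [
    [0.04,[0,0,5e-05],[0,0,0.01]],
    [0.04,[0,0,5e-05],[0,0,0.01]],
    [0.04,[0,0,5e-05],[0,0,0.01]],
    [0.04,[0,0,5e-05],[0,0,0.01]]
  ]
}}

```text
time: 20.25
tcp_pos: [551.6, -105.7, 54.4]
tcp_rot: [0.78, 0.626, -0.0, 0.0]
force: [-3.6, -4.4, 2.7]
gripper_width: 46.0
grip_force: 20.0
```

```bash
python3 m.py
```

```text
t 20.45 Mz 0.0771 sd 0.036 yaw -0.2188 0.0004 z 54.36 F [-3.1 -3.4  2.7] j6 -0.01 tcp [ 551.6 -105.7   54.4]
[0.129 0.106 0.065 0.058 0.027]
```

```bash
sed -i 's/range(5)/range(7)/; s/i<4/i<6/' m.py
```

{"name": "step_arm", "arguments": {
  "series": [
    [0.04,[0,0,5e-05],[0,0,0.01]],
    [0.04,[0,0,5e-05],[0,0,0.01]],
    [0.04,[0,0,5e-05],[0,0,0.01]],
    [0.04,[0,0,5e-05],[0,0,0.01]],
    [0.04,[0,0,5e-05],[0,0,0.01]],
    [0.04,[0,0,5e-05],[0,0,0.01]]
  ]
}}

```text
time: 21.05
tcp_pos: [551.6, -105.7, 54.1]
tcp_rot: [0.798, 0.602, -0.0, 0.0]
force: [-3.8, -4.0, 2.6]
gripper_width: 45.7
grip_force: 20.0
```

```bash
python3 m.py
python3 - <<'E'
from h import *
o=near(0,0,(540,-106),140)
for n,(w,p,im) in o.items():
    dc=np.hypot(w[:,0]-551.5,w[:,1]+105.5);br=(p[:,0]-p[:,2]>40)&(w[:,2]>35)&(dc<30)&(w[:,2]<60)
    print(n,br.sum(),np.percentile(w[br][:,2],[50,90]) if br.any() else "")
c=o["side"][2]["pixels"][225:325,320:440,::-1];cv2.imwrite("pics/crop5.png",cv2.resize(c,None,fx=6,fy=6,interpolation=2))
E
```

```text
t 21.35 Mz 0.0723 sd 0.0459 yaw -0.2787 0.0003 z 54.07 F [-3.9 -4.5  2.5] j6 0.05 tcp [ 551.6 -105.7   54.1]
[0.127 0.118 0.048 0.016 0.006 0.08  0.11 ]
scene 0 
side 0
```

View pics/crop5.png

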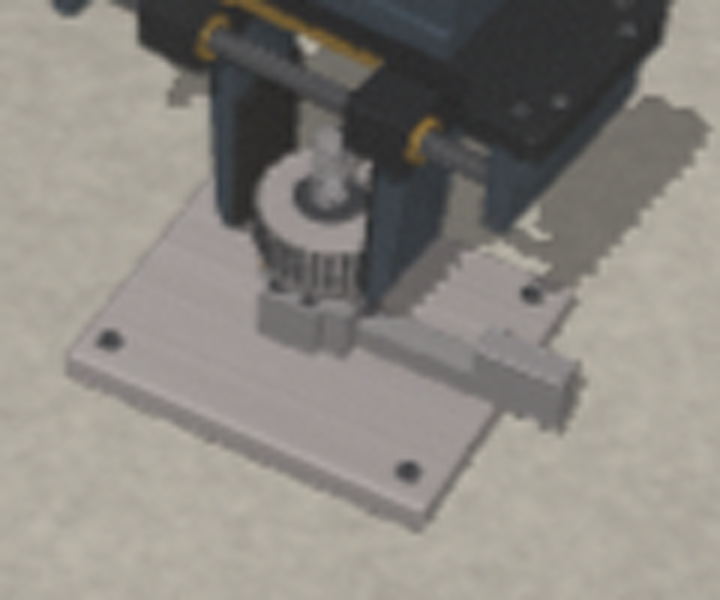

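The crop shows the collar's underside (about (310,290)) almost closed down on the gauge, with hardly any brass visible. I'll go on slowly, watching the moment.

{"name": "step_arm", "arguments": {
  "series": [
    [0.04,[0,0,5e-05],[0,0,0.01]],
    [0.04,[0,0,5e-05],[0,0,0.01]],
    [0.04,[0,0,5e-05],[0,0,0.01]],
    [0.04,[0,0,5e-05],[0,0,0.01]],
    [0.04,[0,0,5e-05],[0,0,0.01]],
    [0.04,[0,0,5e-05],[0,0,0.01]]
  ]
}}

```text
time: 22.05
tcp_pos: [551.6, -105.7, 53.8]
tcp_rot: [0.816, 0.578, -0.0, 0.0]
force: [-3.4, -3.9, 2.5]
gripper_width: 45.0
grip_force: 20.0
```

```bash
python3 m.py
```

```text
t 22.35 Mz 0.0451 sd 0.0408 yaw -0.3387 0.0003 z 53.79 F [-3.6 -4.1  3.4] j6 0.11 tcp [ 551.6 -105.7   53.8]
[ 0.025  0.124  0.078  0.004  0.042 -0.001  0.044]
```

{"name": "step_arm", "arguments": {
  "series": [
    [0.04,[0,0,5e-05],[0,0,0.01]],
    [0.04,[0,0,5e-05],[0,0,0.01]],
    [0.04,[0,0,5e-05],[0,0,0.01]],
    [0.04,[0,0,5e-05],[0,0,0.01]],
    [0.04,[0,0,5e-05],[0,0,0.01]],
    [0.04,[0,0,5e-05],[0,0,0.01]]
  ]
}}

```text
time: 22.95
tcp_pos: [551.5, -105.7, 53.5]
tcp_rot: [0.833, 0.553, -0.0, 0.0]
force: [-2.7, -4.1, 3.3]
gripper_width: 45.5
grip_force: 20.0
```

```bash
python3 m.py
```

```text
t 23.25 Mz 0.063 sd 0.0271 yaw -0.3987 0.0003 z 53.49 F [-3.2 -4.6  3.3] j6 0.17 tcp [ 551.6 -105.7   53.5]
[0.092 0.092 0.07  0.063 0.006 0.068 0.05 ]
```

{"name": "step_arm", "arguments": {
  "series": [
    [0.04,[0,0,5e-05],[0,0,0.01]],
    [0.04,[0,0,5e-05],[0,0,0.01]],
    [0.04,[0,0,5e-05],[0,0,0.01]],
    [0.04,[0,0,5e-05],[0,0,0.01]],
    [0.04,[0,0,5e-05],[0,0,0.01]],
    [0.04,[0,0,5e-05],[0,0,0.01]]
  ]
}}

```text
time: 23.85
tcp_pos: [551.5, -105.7, 53.2]
tcp_rot: [0.849, 0.528, -0.0, 0.0]
force: [-3.9, -4.3, 3.8]
gripper_width: 45.6
grip_force: 20.0
```

```bash
python3 m.py
```

```text
t 24.15 Mz 0.0588 sd 0.0383 yaw -0.4587 0.0003 z 53.21 F [-4.5 -4.3  3.1] j6 0.23 tcp [ 551.5 -105.7   53.2]
[0.058 0.103 0.078 0.046 0.009 0.111 0.007]
```

{"name": "step_arm", "arguments": {
  "series": [
    [0.04,[0,0,4e-05],[0,0,0.01]],
    [0.04,[0,0,5e-05],[0,0,0.01]],
    [0.04,[0,0,4e-05],[0,0,0.01]],
    [0.04,[0,0,5e-05],[0,0,0.01]],
    [0.04,[0,0,5e-05],[0,0,0.01]],
    [0.04,[0,0,5e-05],[0,0,0.01]]
  ]
}}

```text
time: 24.75
tcp_pos: [551.5, -105.7, 52.9]
tcp_rot: [0.865, 0.502, -0.0, 0.0]
force: [-4.0, -4.1, 3.9]
gripper_width: 45.0
grip_force: 20.0
```

```bash
python3 m.py
```

```text
t 25.05 Mz 0.1155 sd 0.0314 yaw -0.5187 0.0003 z 52.95 F [-3.8 -4.4  4.1] j6 0.29 tcp [ 551.6 -105.7   53. ]
[0.141 0.167 0.08  0.119 0.088 0.079 0.133]
```

```bash
python3 m.py; python3 m.py
```

```text
t 25.35 Mz 0.1 sd 0.0395 yaw -0.5184 0.0 z 52.95 F [-3.7 -4.2  4.1] j6 0.29 tcp [ 551.6 -105.7   53. ]
[0.133 0.139 0.014 0.081 0.114 0.12  0.1  ]
t 25.65 Mz 0.0802 sd 0.0291 yaw -0.5184 0.0 z 52.95 F [-3.  -4.7  2.9] j6 0.29 tcp [ 551.5 -105.7   52.9]
[0.1   0.069 0.063 0.137 0.051 0.05  0.093]
```

{"name": "step_arm", "arguments": {
  "series": [
    [0.04,[0,0,4e-05],[0,0,0.01]],
    [0.04,[0,0,5e-05],[0,0,0.01]],
    [0.04,[0,0,4e-05],[0,0,0.01]],
    [0.04,[0,0,5e-05],[0,0,0.01]],
    [0.04,[0,0,5e-05],[0,0,0.01]],
    [0.04,[0,0,5e-05],[0,0,0.01]]
  ]
}}

```text
time: 26.25
tcp_pos: [551.6, -105.7, 52.7]
tcp_rot: [0.879, 0.476, -0.0, 0.0]
force: [-4.9, -4.1, 4.9]
gripper_width: 45.6
grip_force: 20.0
```

```bash
python3 m.py; python3 m.py
```

```text
t 26.55 Mz 0.1371 sd 0.0281 yaw -0.5786 0.0003 z 52.68 F [-3.5 -4.1  3.7] j6 0.35 tcp [ 551.6 -105.7   52.7]
[0.171 0.128 0.139 0.176 0.133 0.086 0.126]
t 26.85 Mz 0.103 sd 0.0185 yaw -0.5784 0.0 z 52.68 F [-3.7 -4.6  4. ] j6 0.35 tcp [ 551.5 -105.7   52.7]
[0.126 0.102 0.114 0.108 0.069 0.118 0.085]
```

The moment has risen about 0.05–0.06 N m above its steady drag, and the angle turned since first touch agrees, so the nip is about 10 N. Letting go.

{"name": "step_arm", "arguments": {
  "series": [
    [0.06,[0,0,0],[0,0,0]],
    [0.075,[0,0,0],[0,0,0]],
    [0.075,[0,0,0],[0,0,0]],
    [0.075,[0,0,0],[0,0,0]],
    [0.075,[0,0,0],[0,0,0]],
    [0.075,[0,0,-0.02],[0,0,0]],
    [0.075,[0,0,-0.045],[0,0,0]],
    [0.075,[0,0,-0.045],[0,0,0]],
    [0.075,[0,0,-0.045],[0,0,0]],
    [0.075,[0,0,0],[0,0,0]],
    [0.075,[0,0,0],[0,0,0]],
    [0.075,[0,0,0],[0,0,0]]
  ]
}}

```text
time: 28.05
tcp_pos: [550.9, -105.4, 206.5]
tcp_rot: [0.88, 0.475, -0.001, -0.001]
force: [0.5, -0.4, -0.1]
gripper_width: 75.0
grip_force: 0.0
```

Run:
```python
from workcell import *
import cv2
c=get_image("side")["pixels"][225:325,320:440,::-1];cv2.imwrite("pics/crop6.png",cv2.resize(c,None,fx=5,fy=5,interpolation=2))
```

```text
(no output)
```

View pics/crop6.png

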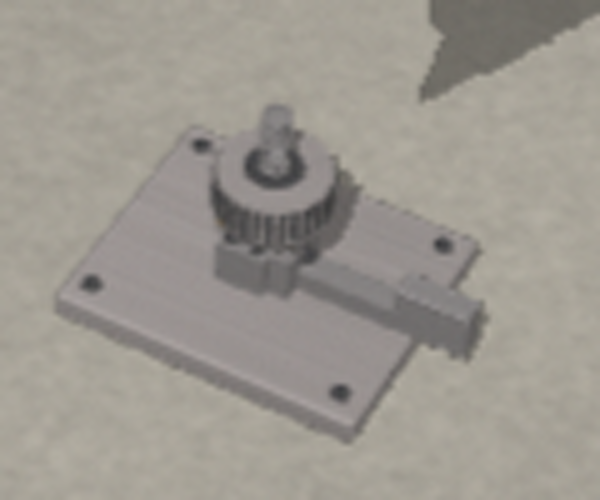

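The picture shows the collar (about (275,190)) closed on the gauge, which lies flat and home, with the robot clear.

```bash
python3 -c "
from workcell import *
print(finish_job())"
```

```text
the job is handed in; nothing more can be done
None
```

The job is handed in: the gauge is home and flat under the collar, which nips it at about 10 N (estimated from turning moment and angle, not measured directly), at about 28 s of the 72 s, with the robot clear and nothing else touched.

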